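# Hold a card-stand foot in the corner of the assembly turntable

## Robot

A 6-joint arm with a two-finger parallel gripper is mounted at the origin on the work surface. World frame = base frame: x ahead of the robot, y to its left, z up, the work surface at z = 0. Lengths are in m, angles in rad, forces in N, time in s.
With the tool pointing down it reaches from about 0.325 to 0.925 m from the base axis. Payload 3.1 kg.
Tool frame: the origin (TCP) lies midway between the tips of the shut fingers; the grasp point (between the pads) lies 19 mm behind it; y points along the fingers, x is the direction in which the jaws open and shut, and the axes are right-handed (so a half turn about y gives the same grasp; the last joint's range is limited). The gripper opens to 85 mm and grips with 20 to 120 N. Pads are 22 mm wide; open, the fingers measure 114 mm over their backs; the gripper's body (76 mm by 85 mm) begins 54 mm behind the grasp point. The pads swing forward as they close: fully open they stand 13 mm farther back than shut.
Start: joints at [1.18, 0.217, 1.613, -0, 1.311, -0.112], TCP at [0.172, 0.601, 0.231] pointing down, gripper open.
Joint ranges: [-2.75, 2.75], [-0.78, 2.1], [0.31, 2.55], [-1.13, 4.27], [0.13, 2.63], [-2.58, 2.58]. Speed limits (rad/s): [2.79, 2.79, 3.14, 3.14, 3.14, 3.14].

## Interface

Orientations are given as a unit quaternion [w, x, y, z].
In Python, from station import telemetry, imaging, manip gives the robot as it stands.
- The arm moves only by the tool send_rows, never from a script. Its argument "plan" is a list of rows, each a list of 5 numbers: the shift along the world's x, y, z in m, then the turn about the world's z in rad, then the finger opening in m, from 0 to 0.0854. In form: [[dx, dy, dz, twist, claw], ...]. A call has 1 to 20 rows; each row shifts and turns the commanded pose from where the row before left it; what a row does not reach is not made up. A row lasts 1/10 s, in which the tool goes at most 50 mm and 8.59 degrees, less where a joint would pass 70% of its speed; a pose out of reach is approached as far as the arm can. A call with a gripper value outside its range is refused whole. The fingers move at their own pace and stop on an object; "force" is the grip in N (left out, the last holds). Time passes only in rows, so rows that do not move let the fingers close. It gives the time, the measured TCP pose, the force and the opening at its end, in the units of the state.
- telemetry.get_state(): the state, without advancing time (a new reading comes with each control period).
- imaging.capture(name): name is "scene" or "top"; returns (picture, depth): 384x512x3 uint8, red, green, blue; 384x512 float32, m along the optical axis (not along the pixel's ray), 0 where there is no reading.
- imaging.camera_model(name): a dict with "intrinsics" (3x3 intrinsics, pixels), "distortion" ([k1, k2, p1, p2, k3] as OpenCV has them; the pictures are not rectified), "view" (4x4, takes a point from world to camera coordinates). Camera axes: x right, y down, z forward; pixel columns grow to the right and rows downward; lengths in m; the calibration is good to about 2 mm. A picture is of the moment at which its call begins. camera_model takes no time and is no camera call.
- manip.finish_job(): hands the job in, once; it reports no verdict.
The state is a dict: "time_s": time; "joint_pos": joint angles; "joint_vel": joint speeds; "effort": joint torques, N m; "tool_pos": TCP position; "ee_rot": TCP orientation; "contact_force": force on the tool from outside, world axes, zero at the start; "torque": the same for the moment, N m; "opening": finger opening in m.
Only numpy, scipy, OpenCV 4.12 (cv2) and the standard library are available. Lean on these libraries where they do the work, as an engineer would, in place of code of your own. Each camera call takes 0.05 s, during which the arm holds its last target. There are 200 camera calls.

## Task

Turn the assembly turntable counter-clockwise (seen from above) by its steel post until it comes up against its stop, so that the fence stands on the side of the deck away from you. Then stand the L-shaped wooden foot upright on the deck with its tall back towards the fence, near the middle of the fence, and with one firm diagonal push (into the fence and down on the deck together) hold it flush against both, ready to be screwed. Finish while still holding that push, and leave the other things on the table where they are.

Things in the scene. Friction and masses are not known exactly. Their poses are not given: they have to be found in the camera images.
- turntable (a joint): Angle of the turntable's deck about its upright axis, rad; grows counter-clockwise seen from above, from 0 to a hard stop at 1.571 (the end position wanted). It starts between 0 and 0.7. The deck is stiff: it stays where it is left, and takes 0.7 N m to turn (about 6 N at the post).
- stand: Grey round foot of the turntable, 244 mm across, fixed to the table. Origin on the turning axis at table height. x axis: the direction in which the fence lies from the turning axis, seen from above, once the turntable is at its stop (roughly away from the robot, within 0.3 rad).
- deck: Plywood disc, 280 mm across and 15 mm thick, that turns on the stand; its upper face is 45 mm above the table. Origin on the turning axis at table height; x axis points towards the fence, z up; it turns with the deck. In this frame the fence's face is the plane x = 60 mm and the post stands at x = -60, y = -105 mm.
- fence: Straight wooden fence bar fixed on the deck, 160 mm long (y), 18 mm thick, 45 mm high above the deck. Origin in the middle of the lower edge of its working face, the face towards the turning axis; x axis points from that face into the bar.
- fence_foot (a point): Middle of the line where the fence's working face meets the deck's upper face (45 mm above the table); axes as the fence: x into the fence, y along it, z up.
- post_top (a point): Centre of the top of the round steel post that the deck is turned by: 20 mm thick, 60 mm high above the deck (top 105 mm above the table), 121 mm from the turning axis, free on all sides; it may be pinched from above or pushed.
- foot: Loose L-shaped wooden foot of a card stand, 0.2 to 0.45 kg, on the table at the robot's left: 60 mm deep (x), 110 wide (y), 60 high. Origin: centre of its underside. Flat tread 20 mm thick over x = -30 to 8 mm; tall back 22 mm thick, 60 high, over x = 8 to 30, can be pinched from above (centre x = 19). Its rear face (x = 30) goes to the fence, leaving no room there for a finger.
- foot_heel (a point): Middle of the foot's rear lower edge (x = 30 mm, y = 0, z = 0 in the foot's frame), which ends up at the foot of the fence; axes as the foot. Fingertips can push the foot in the inner corner of tread and tall back.
- card_pack: Bystander: pack of cards, 63 x 88 x 24 mm, lying on the table. Origin at the centre of the underside.
- tape_roll: Bystander: cardboard tape core, 96 mm across, 24 mm high. Origin at the centre of the underside.
- mug: Bystander: white mug, 80 mm across, 90 mm high. Origin at the centre of the underside.
- screw_jar: Bystander: clear jar with steel cap, 60 mm across, 70 mm high. Origin at the centre of the underside.
- screwdriver: Bystander: screwdriver lying on the table on the far left, about 200 mm long along its x axis.
- batten: Bystander: flat strip of wood, 30 x 200 x 18 mm, lying beyond the turntable. Origin at the centre of the underside.
- card_stack: Bystander: stack of cards, 100 x 140 x 50 mm, right of and beyond the turntable. Origin at the centre of the underside.
Not all that is in view belongs to the job. What is meant by the foot is not purple, and is the smaller of those in its own colour.

How it is judged:
By the outcome, as a careful person would: the job done as asked, in the order asked, and still so for the second after the job is handed in, while the arm keeps its last pose, push and grip.
It also fails if it takes over 62 s, if anything falls off the work surface, if the arm or the gripper's body presses on something with over 40 N, if the wrist force passes 120 N, or if a joint passes its speed limit or range.

## Working session

There is one attempt and no reset: what is moved stays moved. The work goes in short steps, Python scripts to look and compute and a tool call to move; the robot and the scene stay as the last step left them, time stands still between calls to the robot, and variables do not carry over. Pictures are saved under pics/ and viewed, about 8 in all and at most 12, crops included, and the job is handed in when it is done.

Besides the shell and the picture viewer there is one more tool, called after "Emit:" as name([rows], argument=value, ...), one row to a line, values as JSON. send_rows: Moves the arm, as the interface text tells. Its arguments: {"type":"object","properties":{"plan":{"type":"array","items":{"type":"array","items":{"type":"number"}}},"force":{"type":"number"}},"required":["plan"]}

```bash
mkdir -p pics; ls; cat > h.py <<'E'
import numpy as np,cv2
from station import telemetry,imaging,manip
def cloud(n):
    p,d=imaging.capture(n); m=imaging.camera_model(n)
    K=np.array(m["intrinsics"],float);D=np.array(m["distortion"],float);V=np.array(m["view"],float)
    vv,uu=np.mgrid[:p.shape[0],:p.shape[1]]
    r=cv2.undistortPoints(np.stack([uu,vv],-1).reshape(-1,1,2).astype(float),K,D).reshape(*p.shape[:2],2)
    c=np.dstack([r*d[...,None],d]); w=(c-V[:3,3])@V[:3,:3]
    w[d==0]=np.nan
    return p,w
def ray(n,u,v,z):
    m=imaging.camera_model(n);V=np.array(m["view"],float)
    r=cv2.undistortPoints(np.array([[[u,v]]],float),np.array(m["intrinsics"],float),np.array(m["distortion"],float))[0,0]
    d=V[:3,:3].T@np.r_[r,1];o=-V[:3,:3].T@V[:3,3]
    return o+d*(z-o[2])/d[2]
def save(n,p,s=1):
    cv2.imwrite('pics/'+n,cv2.resize(p[...,::-1],None,fx=s,fy=s))
E
python3 - <<'E'
from h import *
print(telemetry.get_state())
for n in("scene","top"):
    p,w=cloud(n);np.savez(n,p=p,w=w);save(n+'0.png',p,1.5)
    V=np.array(imaging.camera_model(n)["view"]);print(n,-V[:3,:3].T@V[:3,3])
E
```

```text
pics
{'time_s': 0.0, 'joint_pos': array([ 1.17980638e+00,  2.17767853e-01,  1.61492054e+00,  2.19394782e-05,
        1.31133238e+00, -1.12214146e-01]), 'joint_vel': array([ 5.04212719e-04, -4.87361631e-04,  6.86149025e-04, -6.45703998e-05,
        9.82943757e-04, -1.82886932e-03]), 'effort': array([ 4.79121754e-04, -3.96846557e+01, -3.03851974e+01, -8.56435486e-05,
        9.83925507e-03,  1.79178528e-06]), 'tool_pos': array([0.17165344, 0.60011361, 0.2299669 ]), 'ee_rot': array([-0.56418955,  0.56505023,  0.42493736, -0.42642307]), 'contact_force': array([-1.09360908,  0.66519078, -0.52698174]), 'torque': array([-0.09914102,  0.00080175, -0.00422768]), 'opening': 0.08512401768889602}
scene [1.19994273 0.62818765 0.79404003]
top [ 0.34531972 -0.02327194  1.39856145]
```

View pics/top0.png

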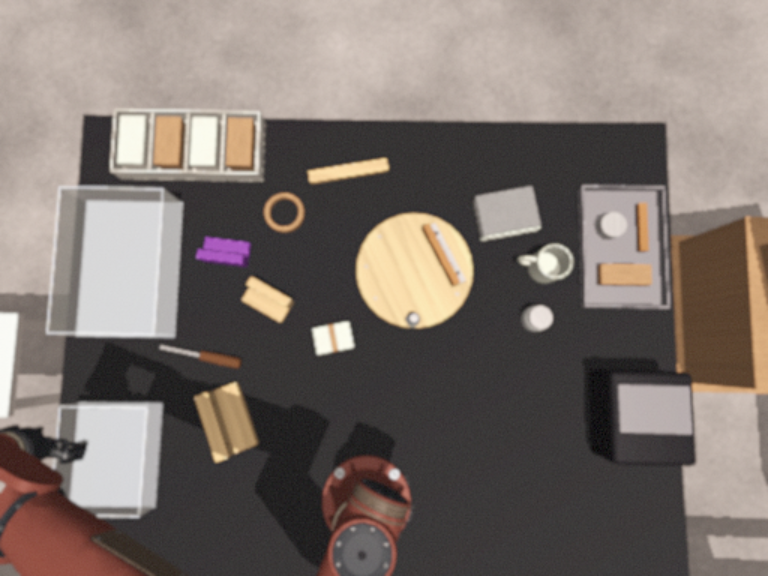

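View pics/scene0.png

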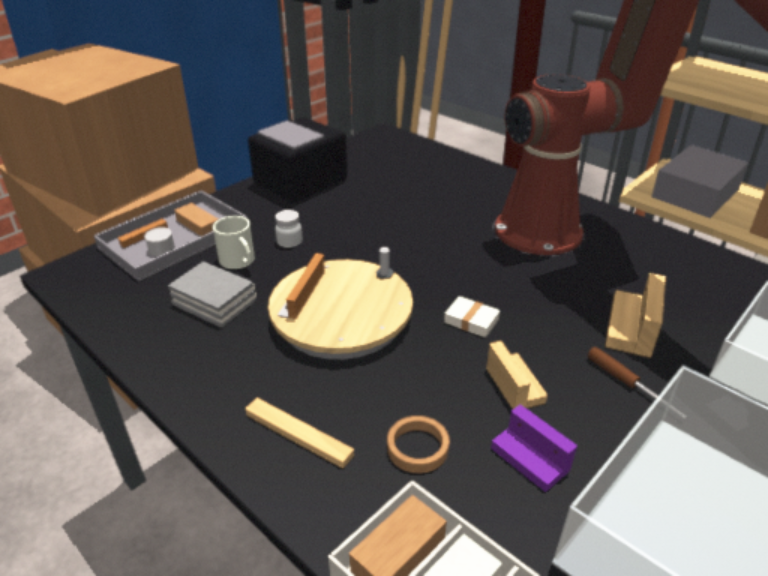

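The top view (×1.5) shows the turntable at (415,270), the fence at (443,254) and the post at (413,318). There are three L-feet: small tan (266,299), large tan (227,422) and purple (223,250). The small tan one fits, because it isn't purple and is the smaller of the two in its colour. Next I'll measure and take a confirming crop.

```bash
cat > m.py <<'E'
from h import *
def foot(w,c,rad=.1,zmin=.008):
    ok=(np.hypot(w[...,0]-c[0],w[...,1]-c[1])<rad)&(w[...,2]>zmin)
    return w[ok]
def rect(P):
    r=cv2.minAreaRect((P[:,:2]*1000).astype(np.float32)); return [np.round(x,1) for x in r]
if __name__=="__main__":
    for n in("scene","top"):
        z=np.load(n+'.npz');w=z['w'];p=z['p']
        f0=ray("top",266/1.5,299/1.5,.03); t0=ray("top",415/1.5,270/1.5,.045)
        F=foot(w,f0,.075)
        print(n,'foot all',len(F),rect(F),F[:,2].max())
        B=F[F[:,2]>.045];T=F[(F[:,2]<.028)&(F[:,2]>.012)]
        print(' back',len(B),rect(B),B.mean(0),'tread',T.mean(0),rect(T))
        D=foot(w,t0,.17,.03);d=D[(D[:,2]<.052)&(D[:,2]>.038)]
        c,r=cv2.minEnclosingCircle((d[:,:2]*1000).astype(np.float32));print(' deck',c,r,np.median(d[:,2]))
        U=D[(D[:,2]>.08)&(D[:,2]<.096)];
        # fence: points nearer the fence image pos
        fp=ray("top",443/1.5,254/1.5,.09);pp=ray("top",413/1.5,318/1.5,.105)
        f=U[np.hypot(U[:,0]-fp[0],U[:,1]-fp[1])<.1];f=f[np.hypot(f[:,0]-pp[0],f[:,1]-pp[1])>.04]
        print(' fence',rect(f)); P=D[(np.hypot(D[:,0]-pp[0],D[:,1]-pp[1])<.03)&(D[:,2]>.075)];print(' post',pp,P.mean(0) if len(P) else 0,len(P))
    p=np.load('scene.npz')['p'];save('crop.png',np.hstack([cv2.resize(p[200:340,290:460],None,fx=2.5,fy=2.5)]))
E
python3 m.py
```

```text
scene foot all 934 [array([473.1, 251.8]), array([115.2,  63.8]), np.float64(62.1)] 0.062182206883951
 back 379 [array([490.4, 242.1]), array([114.3,  24.1]), np.float64(62.1)] [0.49523632 0.24653093 0.05673901] tread [0.47905283 0.2675474  0.01946223] [array([473.4, 252.5]), array([111.9,  63.5]), np.float64(62.2)]
 deck (552.1051635742188, -106.27751159667969) 142.47987365722656 0.0444431498091042
 fence [array([ 584.2, -165.6]), array([161.8,  19.4]), np.float64(28.1)]
 post [ 0.42686657 -0.10284657  0.105     ] [ 0.43367009 -0.09920066  0.093526  ] 75
top foot all 509 [array([471.6, 253. ]), array([112.1,  59.8]), np.float64(61.0)] 0.06645802649263603
 back 191 [array([488.2, 243.8]), array([112.1,  21.9]), np.float64(61.1)] [0.48753201 0.24262322 0.05936973] tread [0.46156452 0.25734817 0.01984552] [array([469.9, 254. ]), array([110.4,  55.7]), np.float64(61.2)]
 deck (550.283935546875, -108.73590087890625) 139.96871948242188 0.044714025116905934
 fence [array([ 582.3, -169.4]), array([158.9,  18.9]), np.float64(27.8)]
 post [ 0.42686657 -0.10284657  0.105     ] [ 0.42851112 -0.10435468  0.10190527] 29
```

View pics/crop.png

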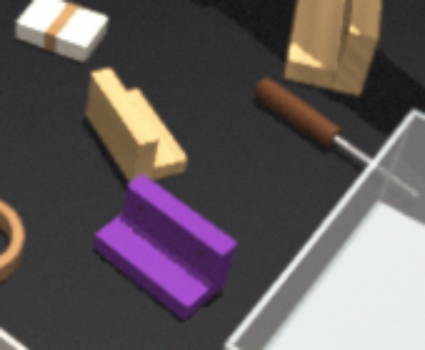

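The crop confirms the small tan foot. It stands upright, with a 110×60 footprint and the tall back on its +x/−y side. The foot's yaw is about −28.5°, with its centre at (472,252) and its back centre at (489,243). The turntable centre is (551,−107.5) and the post is at (430,−104). The fence direction is −62°. Moving to above the post.

Emit:
send_rows([
  [0.0129, -0.0352, -0.003, -0.145, 0.05],
  [0.0129, -0.0352, -0.003, -0.145, 0.05],
  [0.0129, -0.0352, -0.003, -0.145, 0.05],
  [0.0129, -0.0352, -0.003, -0.145, 0.05],
  [0.0129, -0.0352, -0.003, -0.145, 0.05],
  [0.0129, -0.0352, -0.003, -0.145, 0.05],
  [0.0129, -0.0352, -0.003, -0.145, 0.05],
  [0.0129, -0.0352, -0.003, -0.145, 0.05],
  [0.0129, -0.0352, -0.003, -0.145, 0.05],
  [0.0129, -0.0352, -0.003, -0.145, 0.05],
  [0.0129, -0.0352, -0.003, -0.145, 0.05],
  [0.0129, -0.0352, -0.003, -0.145, 0.05],
  [0.0129, -0.0352, -0.003, -0.145, 0.05],
  [0.0129, -0.0352, -0.003, -0.145, 0.05],
  [0.0129, -0.0352, -0.003, -0.145, 0.05],
  [0.0129, -0.0352, -0.003, -0.145, 0.05],
  [0.0129, -0.0352, -0.003, -0.145, 0.05],
  [0.0129, -0.0352, -0.003, -0.145, 0.05],
  [0.0129, -0.0352, -0.003, -0.145, 0.05],
  [0.0129, -0.0352, -0.003, -0.145, 0.05],
], force=40)

```text
time_s: 2.1
tool_pos: [0.4299, -0.1046, 0.1708]
ee_rot: [0.489, -0.489, 0.511, -0.511]
contact_force: [0.6, 0.6, 0.0]
opening: 0.0502
```

Emit:
send_rows([
  [0, 0, -0.025, 0, 0.05],
  [0, 0, -0.025, 0, 0.05],
  [0, 0, -0.025, 0, 0.05],
  [0, 0, -0.025, 0, 0.05],
  [0, 0, 0, 0, 0.05],
  [0, 0, 0, 0, 0.0],
  [0, 0, 0, 0, 0.0],
  [0, 0, 0, 0, 0.0],
  [0, 0, 0, 0, 0.0],
  [0, 0, 0, 0, 0.0],
])

```text
time_s: 3.1
tool_pos: [0.4312, -0.1036, 0.0728]
ee_rot: [-0.491, 0.49, -0.508, 0.51]
contact_force: [-1.5, 0.2, 5.7]
opening: 0.0185
```

```bash
python3 -c "
import numpy as np
t=np.radians(178.3+2.5*np.arange(37));p=121*np.c_[np.cos(t),np.sin(t)]
print(np.round(np.diff(p,axis=0)/1000,4).tolist(),np.radians(2.5))"
```

```text
[[-0.0, -0.0053], [0.0002, -0.0053], [0.0004, -0.0053], [0.0006, -0.0052], [0.0009, -0.0052], [0.0011, -0.0052], [0.0013, -0.0051], [0.0015, -0.005], [0.0018, -0.005], [0.002, -0.0049], [0.0022, -0.0048], [0.0024, -0.0047], [0.0026, -0.0046], [0.0028, -0.0045], [0.003, -0.0043], [0.0032, -0.0042], [0.0034, -0.0041], [0.0035, -0.0039], [0.0037, -0.0038], [0.0039, -0.0036], [0.004, -0.0034], [0.0042, -0.0032], [0.0043, -0.0031], [0.0044, -0.0029], [0.0046, -0.0027], [0.0047, -0.0025], [0.0048, -0.0023], [0.0049, -0.0021], [0.0049, -0.0018], [0.005, -0.0016], [0.0051, -0.0014], [0.0051, -0.0012], [0.0052, -0.001], [0.0052, -0.0007], [0.0053, -0.0005], [0.0053, -0.0003]] 0.04363323129985824
```

Emit:
send_rows([
  [0, -0.0053, 0, 0.0436, 0],
  [0.0002, -0.0053, 0, 0.0436, 0],
  [0.0004, -0.0053, 0, 0.0436, 0],
  [0.0006, -0.0052, 0, 0.0436, 0],
  [0.0009, -0.0052, 0, 0.0436, 0],
  [0.0011, -0.0052, 0, 0.0436, 0],
  [0.0013, -0.0051, 0, 0.0436, 0],
  [0.0015, -0.005, 0, 0.0436, 0],
  [0.0018, -0.005, 0, 0.0436, 0],
  [0.002, -0.0049, 0, 0.0436, 0],
  [0.0022, -0.0048, 0, 0.0436, 0],
  [0.0024, -0.0047, 0, 0.0436, 0],
  [0.0026, -0.0046, 0, 0.0436, 0],
  [0.0028, -0.0045, 0, 0.0436, 0],
  [0.003, -0.0043, 0, 0.0436, 0],
  [0.0032, -0.0042, 0, 0.0436, 0],
  [0.0034, -0.0041, 0, 0.0436, 0],
  [0.0035, -0.0039, 0, 0.0436, 0],
])

```text
time_s: 4.9
tool_pos: [0.4634, -0.189, 0.0728]
ee_rot: [0.649, -0.647, 0.283, -0.282]
contact_force: [-2.7, 5.3, 9.4]
opening: 0.0188
```

Emit:
send_rows([
  [0.0037, -0.0038, 0, 0.0436, 0],
  [0.0039, -0.0036, 0, 0.0436, 0],
  [0.004, -0.0034, 0, 0.0436, 0],
  [0.0042, -0.0032, 0, 0.0436, 0],
])

```text
time_s: 5.3
tool_pos: [0.4733, -0.1978, 0.0724]
ee_rot: [0.673, -0.667, 0.232, -0.219]
contact_force: [-22.1, 25.0, 32.3]
opening: 0.0186
```

Emit:
send_rows([
  [0.0043, -0.0031, 0, 0.0436, 0],
  [0.0044, -0.0029, 0, 0.0436, 0],
  [0.0046, -0.0027, 0, 0.0436, 0],
])

```text
time_s: 5.6
tool_pos: [0.4735, -0.1963, 0.0717]
ee_rot: [0.692, -0.675, 0.201, -0.16]
contact_force: [-53.8, 42.8, 69.9]
opening: 0.0189
```

The stop is reached: the post has stalled and the force is rising. I'll back off the over-push and then release.

Emit:
send_rows([
  [-0.0046, 0.0027, 0, -0.0436, 0],
  [-0.0044, 0.0029, 0, -0.0436, 0],
  [-0.0043, 0.0031, 0, -0.0436, 0],
])

```text
time_s: 5.9
tool_pos: [0.4734, -0.1976, 0.0724]
ee_rot: [0.673, -0.668, 0.231, -0.22]
contact_force: [-8.1, 11.0, 17.9]
opening: 0.0185
```

Emit:
send_rows([
  [-0.003, 0.0026, 0, -0.03, 0],
  [0, 0, 0, 0, 0],
])

```text
time_s: 6.1
tool_pos: [0.4733, -0.198, 0.0726]
ee_rot: [0.668, -0.666, 0.238, -0.233]
contact_force: [-8.1, 8.8, 14.9]
opening: 0.0189
```

Emit:
send_rows([
  [0, 0, 0, 0, 0.05],
  [0, 0, 0, 0, 0.05],
  [0, 0, 0, 0, 0.05],
  [0, 0, 0, 0, 0.05],
  [0, 0, 0.03, 0, 0.05],
  [0, 0, 0.04, 0, 0.05],
  [0, 0, 0.04, 0, 0.05],
  [0, 0.02, 0.02, 0, 0.05],
  [0, 0.045, 0, 0, 0.05],
  [0, 0.045, 0, 0, 0.05],
  [0, 0.045, 0, 0, 0.05],
  [0, 0.045, 0, 0, 0.05],
  [0, 0.045, 0, 0, 0.05],
  [0, 0.045, 0, 0, 0.05],
])

```text
time_s: 7.5
tool_pos: [0.4756, 0.0905, 0.2013]
ee_rot: [0.667, -0.667, 0.235, -0.236]
contact_force: [0.1, -0.9, 0.3]
opening: 0.0498
```

```bash
python3 - <<'E'
from m import *
s=telemetry.get_state();print(s['time_s'],s['tool_pos'],s['ee_rot'],s['contact_force'])
c=np.array([.551,-.1075])
for n in("scene","top"):
    p,w=cloud(n)
    if n=="top": save('top1.png',p[90:300,130:440],2.5)
    D=foot(w,c,.15,.03);U=D[(D[:,2]>.08)&(D[:,2]<.096)]
    f=U[(U[:,0]>c[0]+.02)];print(n,'fence',len(f),rect(f))
    P=D[(D[:,2]>.085)&(D[:,0]<c[0]-.03)];print('post',len(P),P.mean(0) if len(P) else 0)
    F=foot(w,[.472,.252],.075);B=F[(F[:,2]>.045)&(F[:,2]<.068)];print('back',rect(B))
E
```

```text
7.5 [0.47558229 0.0904765  0.20131979] [ 0.66677094 -0.66666946  0.23531754 -0.23578378] [ 0.06897891 -0.85411868  0.3100804 ]
scene fence 289 [array([ 619.2, -118.8]), array([164.6,  20.2]), np.float64(79.1)]
post 62 [ 0.48180281 -0.15379356  0.17090077]
back [array([490.9, 243.8]), array([111.9,  25.2]), np.float64(61.1)]
top fence 233 [array([ 617.4, -121.9]), array([159. ,  19.3]), np.float64(78.9)]
post 32 [ 0.47317815 -0.18526583  0.12787315]
back [array([488.4, 243.9]), array([110.1,  21.7]), np.float64(61.3)]
```

View pics/top1.png

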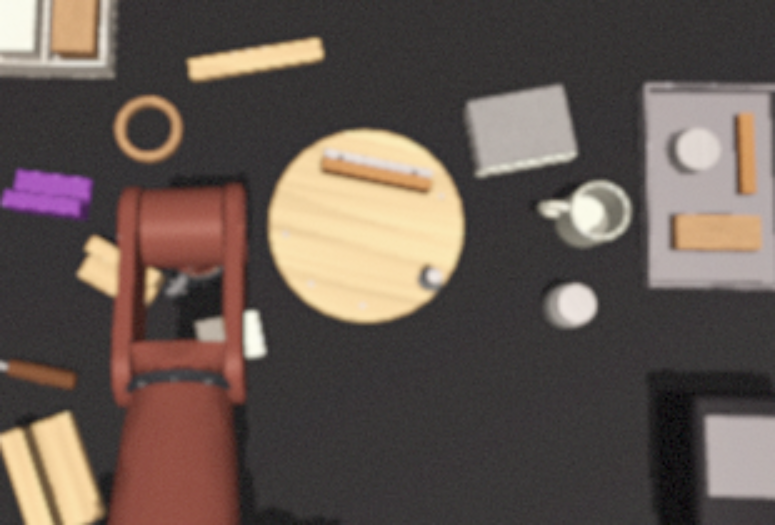

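Now in top1, the fence (377,170) is on the far side and the post is at (431,277). The fence direction is −11°, which fits the stop. Next, the foot's back.

Emit:
send_rows([
  [0.0034, 0.038, 0, 0.044, 0.05],
  [0.0034, 0.038, 0, 0.044, 0.05],
  [0.0033, 0.038, 0, 0.044, 0.05],
  [0.0033, 0.039, 0, 0.044, 0.05],
  [0, 0, -0.03, 0, 0.05],
  [0, 0, -0.03, 0, 0.05],
  [0, 0, -0.03, 0, 0.05],
  [0, 0, -0.03, 0, 0.05],
  [0, 0, -0.03, 0, 0.05],
  [0, 0, -0.015, 0, 0.05],
  [0, 0, 0, 0, 0.05],
  [0, 0, 0, 0, 0.0],
  [0, 0, 0, 0, 0.0],
  [0, 0, 0, 0, 0.0],
  [0, 0, 0, 0, 0.0],
  [0, 0, 0, 0, 0.0],
  [0, 0, 0, 0, 0.0],
], force=60)

```text
time_s: 9.3
tool_pos: [0.4906, 0.2425, 0.0383]
ee_rot: [0.686, -0.684, 0.175, -0.177]
contact_force: [-0.6, -0.5, 6.1]
opening: 0.0209
```

Emit:
send_rows([
  [0, 0, 0.02, 0, 0],
  [0, 0, 0.03, 0, 0],
  [0, 0, 0.035, 0, 0],
  [0, 0, 0.035, 0, 0],
  [0.0074, -0.0353, 0, 0.031, 0],
  [0.0074, -0.0353, 0, 0.031, 0],
  [0.0074, -0.0353, 0, 0.031, 0],
  [0.0074, -0.0353, 0, 0.031, 0],
  [0.0074, -0.0353, 0, 0.031, 0],
  [0.0074, -0.0353, 0, 0.031, 0],
  [0.0074, -0.0353, 0, 0.031, 0],
  [0.0074, -0.0353, 0, 0.031, 0],
  [0.0074, -0.0353, 0, 0.031, 0],
  [0.0074, -0.0353, 0, 0.031, 0],
  [0, 0, 0, 0, 0],
  [0, 0, 0, 0, 0],
])

```text
time_s: 10.9
tool_pos: [0.5622, -0.1115, 0.1553]
ee_rot: [0.704, -0.703, 0.07, -0.068]
contact_force: [0.1, 0.3, -4.0]
opening: 0.021
```

```bash
python3 - <<'E'
from m import *
s=telemetry.get_state();print(s['time_s'],s['tool_pos'],s['ee_rot'],s['contact_force'],s['opening'])
p,w=cloud('scene');save('s2.png',p[110:290,130:340],3)
E
```

```text
10.9 [ 0.56219141 -0.11152912  0.15525703] [ 0.7040822  -0.70341372  0.06953752 -0.06813171] [ 0.06894147  0.26015219 -4.038354  ] 0.020969294629297374
```

View pics/s2.png

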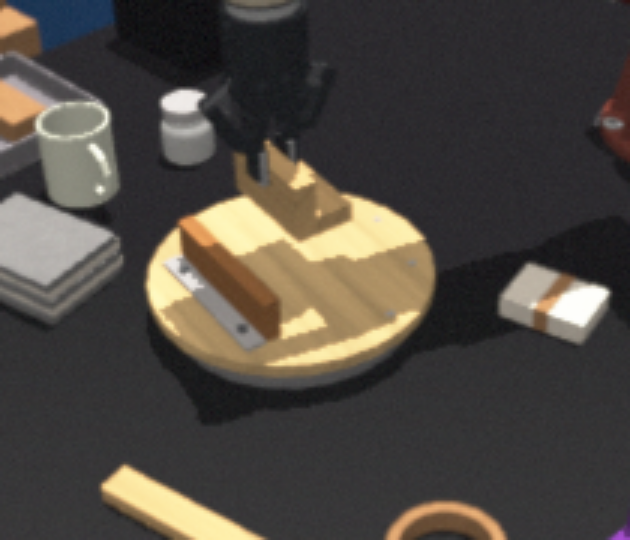

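s2 shows the foot held level at (290,195), with its back facing the fence (230,270). Lowering it to the deck.

Emit:
send_rows([
  [0, 0, -0.02, 0, 0],
  [0, 0, -0.02, 0, 0],
  [0, 0, -0.015, 0, 0],
  [0, 0, -0.01, 0, 0],
  [0, 0, -0.004, 0, 0],
  [0, 0, -0.002, 0, 0],
  [0, 0, 0, 0, 0],
])

```text
time_s: 11.65
tool_pos: [0.5636, -0.1111, 0.0858]
ee_rot: [-0.704, 0.704, -0.068, 0.068]
contact_force: [0.9, 0.4, -3.9]
opening: 0.0207
```

Emit:
send_rows([
  [0, 0, -0.001, 0, 0],
  [0, 0, -0.001, 0, 0],
  [0, 0, 0, 0, 0],
])

```text
time_s: 11.95
tool_pos: [0.5633, -0.1112, 0.0837]
ee_rot: [-0.704, 0.704, -0.068, 0.068]
contact_force: [-0.0, -0.3, -4.8]
opening: 0.0207
```

Emit:
send_rows([
  [0, 0, -0.001, 0, 0],
  [0, 0, -0.001, 0, 0],
  [0, 0, 0, 0, 0],
])

```text
time_s: 12.25
tool_pos: [0.5634, -0.1114, 0.0833]
ee_rot: [-0.704, 0.704, -0.068, 0.068]
contact_force: [-4.5, 0.3, 6.8]
opening: 0.0203
```

The foot is on the deck. I'll release it, rise, turn the jaws parallel to the fence, shut them, and go above the inner corner.

Emit:
send_rows([
  [0, 0, 0.001, 0, 0.04],
  [0, 0, 0, 0, 0.04],
  [0, 0, 0, 0, 0.04],
  [0, 0, 0, 0, 0.04],
  [0, 0, 0.015, 0, 0.04],
  [0, 0, 0.025, 0, 0.04],
  [0, 0, 0.03, 0, 0.04],
  [-0.0027, 0.0005, 0, -0.143, 0],
  [-0.0027, 0.0005, 0, -0.143, 0],
  [-0.0027, 0.0005, 0, -0.143, 0],
  [-0.0027, 0.0005, 0, -0.143, 0],
  [-0.0027, 0.0005, 0, -0.143, 0],
  [-0.0027, 0.0005, 0, -0.143, 0],
  [-0.0027, 0.0005, 0, -0.143, 0],
  [-0.0027, 0.0005, 0, -0.143, 0],
  [-0.0027, 0.0005, 0, -0.143, 0],
  [-0.0022, 0.0005, 0, -0.143, 0],
  [0, 0, 0, -0.141, 0],
  [0, 0, 0, 0, 0],
], force=60)

```text
time_s: 14.15
tool_pos: [0.537, -0.1062, 0.1534]
ee_rot: [-0.45, 0.449, -0.545, 0.546]
contact_force: [0.7, 0.7, -0.5]
opening: 0.0
```

```bash
python3 - <<'E'
from m import *
s=telemetry.get_state();print(s['time_s'],s['tool_pos'],s['ee_rot'],s['contact_force'],s['opening'])
p,w=cloud('scene');save('s3.png',p[110:290,130:340],3)
c=[.551,-.1075]
D=foot(w,c,.13,.03)
for lo,hi in((.096,.11),):
    B=D[(D[:,2]>lo)&(D[:,2]<hi)&(D[:,0]>.54)&(D[:,0]<.59)];print(len(B),rect(B))
f=D[(D[:,2]>.08)&(D[:,2]<.096)&(D[:,0]>.595)];print('fence',rect(f))
E
```

```text
14.15 [ 0.53696225 -0.10623333  0.15342828] [-0.44983194  0.44929899 -0.54537202  0.54621516] [ 0.66386204  0.69927767 -0.46137594] 3.3327088610020425e-05
228 [array([ 562.8, -108.8]), array([111.8,  24.6]), np.float64(79.0)]
fence [array([ 619.2, -117.8]), array([161.7,  20. ]), np.float64(79.7)]
```

View pics/s3.png

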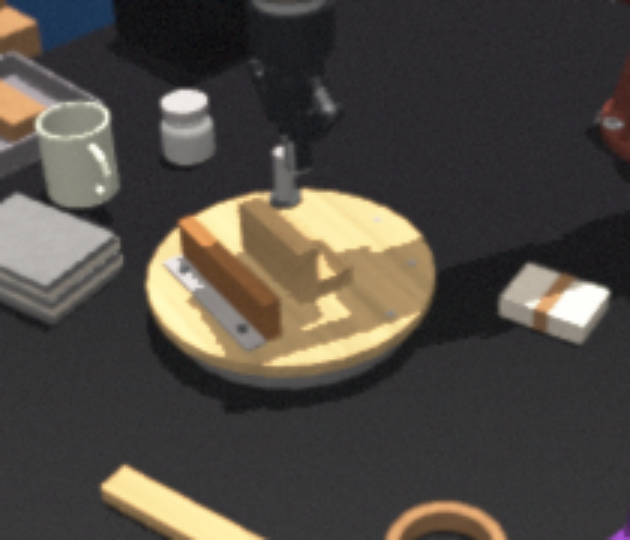

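s3 shows the foot standing parallel to the fence about 36 mm away, off the fence's middle by about 2 mm. Lowering into the corner, then sliding it to the fence.

Emit:
send_rows([
  [0, 0, -0.025, 0, 0],
  [0, 0, -0.025, 0, 0],
  [0, 0, -0.02, 0, 0],
  [0, 0, -0.008, 0, 0],
  [0, 0, -0.003, 0, 0],
  [0, 0, 0, 0, 0],
])

```text
time_s: 14.8
tool_pos: [0.537, -0.1063, 0.0718]
ee_rot: [-0.45, 0.45, -0.545, 0.546]
contact_force: [0.2, -0.0, -0.1]
opening: 0.0001
```

Emit:
send_rows([
  [0.0039, -0.0008, 0, 0, 0],
  [0.0039, -0.0008, 0, 0, 0],
  [0.0039, -0.0008, 0, 0, 0],
  [0.0039, -0.0008, 0, 0, 0],
  [0.0039, -0.0008, 0, 0, 0],
  [0.0039, -0.0008, 0, 0, 0],
  [0.0039, -0.0008, 0, 0, 0],
  [0.0039, -0.0008, 0, 0, 0],
  [0.0039, -0.0008, 0, 0, 0],
])

```text
time_s: 15.7
tool_pos: [0.57, -0.1129, 0.0726]
ee_rot: [0.448, -0.451, 0.547, -0.544]
contact_force: [-8.1, 1.8, 7.8]
opening: 0.0001
```

Emit:
send_rows([
  [0.0029, -0.0006, 0, 0, 0],
  [0.0029, -0.0006, 0, 0, 0],
])

```text
time_s: 15.9
tool_pos: [0.5745, -0.1139, 0.0723]
ee_rot: [0.448, -0.452, 0.548, -0.543]
contact_force: [-15.0, 1.7, 14.9]
opening: -0.0002
```

Emit:
send_rows([
  [0.002, -0.0004, 0, 0, 0],
  [0.002, -0.0004, 0, 0, 0],
])

```text
time_s: 16.1
tool_pos: [0.5747, -0.1138, 0.0722]
ee_rot: [0.446, -0.454, 0.551, -0.54]
contact_force: [-22.8, 4.7, 21.2]
opening: -0.0001
```

```bash
python3 - <<'E'
from m import *
s=telemetry.get_state();print(s['time_s'],s['tool_pos'],s['contact_force'],s['torque'])
p,w=cloud('scene');save('s4.png',p[150:250,160:300],5)
c=[.551,-.1075]
D=foot(w,c,.13,.03)
B=D[(D[:,2]>.096)&(D[:,2]<.115)&(D[:,0]>.56)&(D[:,0]<.64)];print(len(B),rect(B),np.median(B[:,2]))
f=D[(D[:,2]>.08)&(D[:,2]<.096)&(D[:,0]>.6)];print('fence',rect(f))
E
```

```text
16.1 [ 0.57469093 -0.11384759  0.07222967] [-22.80206259   4.71692313  21.16834472] [0.56418072 3.71836114 0.01265712]
271 [array([ 590.4, -114.9]), array([113.7,  44.5]), np.float64(79.6)] 0.10438872268626005
fence [array([ 610.2, -116.3]), array([163.9,  39.1]), np.float64(79.8)]
```

View pics/s4.png

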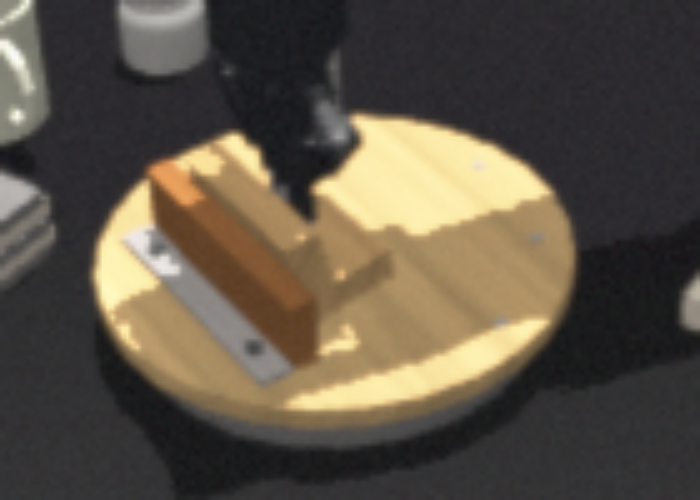

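s4 shows the foot against the fence, its back top level at about 104 mm. Now pressing down into the corner.

Emit:
send_rows([
  [0, 0, -0.001, 0, 0],
  [0, 0, -0.001, 0, 0],
  [0, 0, -0.001, 0, 0],
  [0, 0, 0, 0, 0],
])

```text
time_s: 16.55
tool_pos: [0.5747, -0.1139, 0.0721]
ee_rot: [0.446, -0.454, 0.551, -0.54]
contact_force: [-25.4, 5.2, 31.5]
opening: 0.0001
```

Emit:
send_rows([
  [-0.0044, 0.0009, 0, 0, 0],
  [-0.0044, 0.0009, 0, 0, 0],
  [0, 0, -0.001, 0, 0],
  [0, 0, -0.001, 0, 0],
  [0, 0, -0.001, 0, 0],
  [0, 0, 0, 0, 0],
])

```text
time_s: 17.15
tool_pos: [0.5718, -0.1133, 0.0663]
ee_rot: [0.449, -0.45, 0.547, -0.545]
contact_force: [-6.5, 2.2, 6.6]
opening: 0.0003
```

Emit:
send_rows([
  [0, 0, -0.001, 0, 0],
  [0, 0, -0.001, 0, 0],
  [0, 0, 0, 0, 0],
])

```text
time_s: 17.45
tool_pos: [0.5718, -0.1133, 0.0661]
ee_rot: [0.449, -0.451, 0.547, -0.545]
contact_force: [-11.4, 2.0, 16.0]
opening: 0.0003
```

Tread contact is at z≈0.066. Now the diagonal push.

Emit:
send_rows([
  [0.002, -0.0004, -0.0002, 0, 0],
  [0.002, -0.0004, -0.0002, 0, 0],
  [0.002, -0.0004, -0.0002, 0, 0],
  [0, 0, 0, 0, 0],
])

```text
time_s: 17.85
tool_pos: [0.5741, -0.1137, 0.0665]
ee_rot: [0.447, -0.453, 0.549, -0.542]
contact_force: [-22.7, 4.0, 29.8]
opening: -0.0001
```

Emit:
send_rows([
  [0.0015, -0.0003, -0.0002, 0, 0],
  [0.0015, -0.0003, -0.0002, 0, 0],
  [0, 0, 0, 0, 0],
  [0, 0, 0, 0, 0],
])

```text
time_s: 18.25
tool_pos: [0.5768, -0.1143, 0.0659]
ee_rot: [0.447, -0.453, 0.549, -0.542]
contact_force: [-22.2, 3.1, 28.4]
opening: 0.0
```

Emit:
send_rows([
  [0.002, -0.0004, 0, 0, 0],
  [0.002, -0.0004, 0, 0, 0],
  [0, 0, 0, 0, 0],
])

```text
time_s: 18.55
tool_pos: [0.5768, -0.1143, 0.066]
ee_rot: [0.444, -0.456, 0.552, -0.539]
contact_force: [-34.2, 6.6, 37.7]
opening: -0.0002
```

```bash
python3 - <<'E'
from m import *
s=telemetry.get_state();print(s['time_s'],s['tool_pos'],s['contact_force'],s['torque'])
a=np.radians(-11);X=np.array([np.cos(a),np.sin(a)]);Y=np.array([-X[1],X[0]]);o=np.array([.6097,-.1189])
for n in('scene','top'):
    p,w=cloud(n)
    D=foot(w,[.57,-.11],.13,.03)
    q=np.c_[(D[:,:2]-o)@X,(D[:,:2]-o)@Y,D[:,2]]*1000
    B=q[(q[:,2]>98)&(q[:,2]<112)&(abs(q[:,1])<60)&(q[:,0]>-60)]
    f=q[(q[:,2]>84)&(q[:,2]<94)&(q[:,0]>0)&(abs(q[:,1])<90)]
    print(n,len(B),'top x',np.percentile(B[:,0],[2,10,50,90,98]).round(1),'y',np.percentile(B[:,1],[1,99]).round(1),'z',np.median(B[:,2]),'| fence x',np.percentile(f[:,0],[2,50,98]).round(1),'y',np.percentile(f[:,1],[1,99]).round(1))
    for sgn in(-1,1):
        b=B[(B[:,1]*sgn>20)];print('  side',sgn,len(b),np.percentile(b[:,0],[5,50,95]).round(1),np.median(b[:,2]).round(1)) if len(b) else 0
    if n=='top': save('t5.png',p[120:230,225:325],5)
    else: save('s5.png',p[150:250,160:300],5)
E
```

```text
18.55 [ 0.57682298 -0.11432761  0.06597893] [-34.21462829   6.64263441  37.65887186] [ 0.76262439  4.71717147 -0.00554887]
scene 246 top x [-26.  -21.1  -9.9   0.    1.2] y [-52.9  55.3] z 104.31277121472974 | fence x [ 0.6 10.5 18.5] y [-76.1  82.6]
  side -1 66 [-21.6  -8.9   0.4] 104.7
  side 1 84 [-21.2 -10.1   0.1] 103.8
top 3 top x [-9.2 -8.6 -5.6 -5.2 -5.1] y [36.4 39.7] z 108.0403070266311 | fence x [ 0.9  7.7 17.3] y [42.7 78. ]
  side 1 3 [-9.  -5.6 -5.1] 108.0
```

View pics/s5.png

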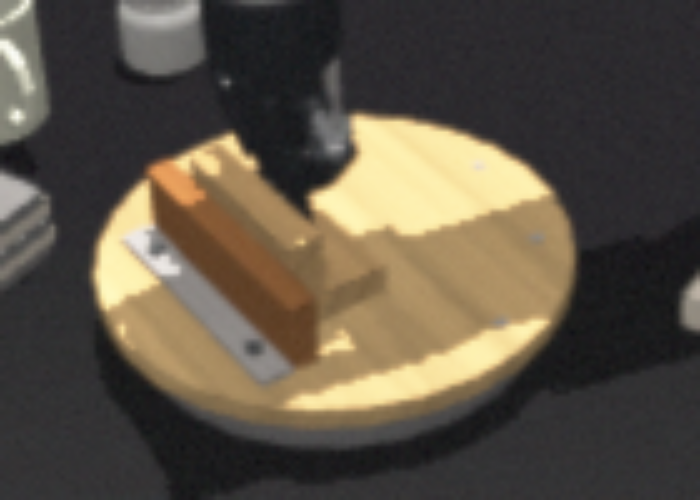

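s5 shows the foot flush and square to the fence. It might only be stuck by deck friction, though, so I'll ease the downward load briefly and see whether it still creeps forward.

Emit:
send_rows([
  [0, 0, 0.001, 0, 0],
  [0, 0, 0.001, 0, 0],
  [0, 0, 0.0005, 0, 0],
  [0, 0, 0, 0, 0],
])

```text
time_s: 19.05
tool_pos: [0.5768, -0.1143, 0.066]
ee_rot: [0.445, -0.455, 0.552, -0.539]
contact_force: [-28.7, 5.9, 26.0]
opening: 0.0003
```

Emit:
send_rows([
  [0, 0, 0.001, 0, 0],
  [0.001, -0.0002, 0.001, 0, 0],
  [0, 0, 0, 0, 0],
])

```text
time_s: 19.35
tool_pos: [0.5768, -0.1143, 0.0661]
ee_rot: [0.444, -0.456, 0.552, -0.539]
contact_force: [-26.5, 5.1, 18.9]
opening: 0.0003
```

27 N in against about 23 N down with no creep, so the foot is bearing on the fence. Restoring the firm diagonal push.

Emit:
send_rows([
  [0, 0, -0.001, 0, 0],
  [0, 0, -0.001, 0, 0],
  [0.0003, 0, -0.0005, 0, 0],
  [0, 0, 0, 0, 0],
  [0, 0, 0, 0, 0],
  [0, 0, 0, 0, 0],
])

```text
time_s: 19.95
tool_pos: [0.5768, -0.1143, 0.0661]
ee_rot: [0.444, -0.456, 0.553, -0.538]
contact_force: [-32.9, 5.5, 31.8]
opening: -0.0
```

```bash
python3 - <<'E'
from m import *
s=telemetry.get_state();print(s['time_s'],s['tool_pos'],s['contact_force'])
p,w=cloud('scene');D=foot(w,[.61,-.118],.1,.08);f=D[(D[:,2]>.084)&(D[:,2]<.094)&(D[:,0]>.612)];print(rect(f))
manip.finish_job()
E
```

```text
19.95 [ 0.57683621 -0.11429984  0.06606125] [-32.88837511   5.54556451  31.76725347]
[array([ 615.9, -117.7]), array([158.4,  25.8]), np.float64(79.2)]
the job is handed in; nothing more can be done
```

I turned the deck counter-clockwise by its post until it came up against its stop. Then I stood the small tan foot on the deck, slid it to the fence and handed the job in at about 20 s, still holding the push.

- **Turntable:** the fence is on the far side, its direction at about −11° from straight ahead. The post stalled there while the force rose. I overshot the stop slightly, and the wrist force reached about 97 N (limit 120 N) before I backed off.
- **Foot:** the tall back faces the fence. In the scene-camera depth data it is parallel, flush at the top edge on both sides to about 1 mm, and within about 2 mm of the fence's middle. The height of its back shows it is level to about 1 mm.
- **Push:** the last reading was about 33 N into the fence and 32 N down. On the first slide the foot stuck about 2 mm short, held by friction, and the next push closed that gap. I then eased the downward load to about 19 N; the foot did not creep forward, so it is bearing on the fence.
- **Checks that gave little:** the top camera's view of the fit was blocked by the arm, so the flush check rests on the scene camera and the forces. The last fence reading still gave the right angle (79.2°), but its width came out too large, probably because points from the foot were mixed in.
- **Other things on the table:** I did not touch any of them, but I did not measure their positions again at the end.

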